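# Switch on the red rocker with a screwdriver

### The arm

A 6-joint arm with a two-finger parallel gripper is mounted at the origin on a cart in front of the work surface, level with it; the furniture and walls round the work are solid. World frame = base frame: x ahead of the robot, y to its left, z up, the work surface at z = 0. Lengths are in mm, angles in degrees, forces in N, time in s.
With the tool pointing down it reaches from about 300 to 850 mm from the base axis. Payload 4.2 kg.
Tool frame: the origin (TCP) lies on the centre line of the jaws, within the pads' length; the fingertips stand 14 mm ahead of it and the grasp point (between the pads) lies 5 mm behind it (env.finger_overhang is the z of the fingertips in the tool frame, in mm); z points along the fingers, y is the line along which they close (so a half turn about z gives the same grasp; the last joint's range is limited). The gripper opens to 91 mm and grips with 3 to 60 N. Pads are 32 mm wide; open, the fingers measure 118 mm over their backs; the gripper's body (76 mm by 178 mm) begins 60 mm behind the grasp point.
Start: joints at [67.895, 18.312, 89.639, -0, 72.044, -1.146], TCP at [205.678, 536.971, 227.976] pointing down, gripper open.
Joint ranges: [-177.97, 177.97], [-48.28, 115.42], [12.27, 149.76], [-77.06, 257.06], [2.81, 150.46], [-146.56, 146.56]. Speed limits (degrees/s): [147.25, 147.25, 180, 180, 180, 180].

### API

Orientations are given as [roll, pitch, yaw] about the fixed x, y, z axes, in that order (R = Rz(yaw) Ry(pitch) Rx(roll)).
In Python, from workcell import sensors, viewer, env gives the robot as it stands. The module is installed in compiled form; this text tells all that it offers.
- The arm moves only by the tool step_arm, never from a script. Its argument "plan" is one flat list of numbers, 6 for each row, row after row: the shift along the tool's x, y, z in cm, then the turn, a rotation vector about the tool's x, y, z in rad. In form: [x, y, z, wx, wy, wz, x, y, z, wx, wy, wz, ...]. A call has 1 to 5 rows; each row shifts and turns the commanded pose from where the row before left it, along the tool's axes as they then stand; what a row does not reach is not made up. A row lasts 1/12 s, in which the tool goes at most 41.7 mm and 7.16 degrees, less where a joint would pass 70% of its speed; a pose out of reach is approached as far as the arm can. A call is refused whole if a number of a shift passes 4.17 or a number of a turn 0.125, either way. A call with a gripper value outside its range is refused whole. "hand" is the finger opening in cm, from 0 to 9.12, set as the call begins (left out, the last holds). The fingers move at their own pace and stop on an object; "newtons" is the grip in N (left out, the last holds). Time passes only in rows, so rows that do not move let the fingers close. It gives the time, the measured TCP pose, the force, the opening and the grip force at its end, in the units of the state.
- sensors.state(): the state, without advancing time (a new reading comes with each control period).
- viewer.grab_frame(name): name is "scene" or "side" or "wrist"; returns a dict with "img" (384x512x3 uint8, red, green, blue), "fx", "fy", "cx", "cy" (pixels), "position" and "attitude" of the camera in the world. Camera axes: x right, y down, z forward; pixel columns grow to the right and rows downward; lengths in mm; the calibration is good to about 2 mm. A picture is of the moment at which its call begins. There is no depth.
- env.job_done(): hands the job in; it is judged then, once.
Trained networks look in a picture, given as the dict that the camera call returned (one of the last four; its "shot" number tells which), for a name from the list of things; names that differ only in an ending like _2 or _b are one class to them, and where a whole thing is asked for, a point or a joint stands for the part that bears it (a point fixed in the world has none). Each returns a list of dicts, best first, with "score" (0 to 1); they miss things now and then, are a little off and sometimes report something else, mostly with a low value. They report only what shows in the picture. A call takes as long as a camera call. They do not tell look-alikes from the thing itself.
- viewer.boxes_of(name, picture): "location" ([column, row] in pixels, amid what is visible of it).
- viewer.pinpoint(name, picture): "location" ([column, row] in pixels: a listed point, or the origin of a listed thing).
The state is a dict: "time_s": time; "qpos": joint angles; "qvel": joint speeds; "effort": joint torques, N m; "ee_pos": TCP position; "ee_rot": TCP orientation; "force": force on the tool from outside, world axes, zero at the start; "torque": the same for the moment, N m; "gripper_width": finger opening in mm; "gripper_force": force on a finger pad.
Only numpy, scipy, OpenCV 4.12 (cv2) and the standard library are available. Lean on these libraries where they do the work, as an engineer would, in place of code of your own. Each camera call takes 0.05 s, during which the arm holds its last target. There are 200 camera calls.

### The job

Take the yellow screwdriver out of its wooden block and use its tip to switch on the red rocker in the row on the grey switch box by pressing its raised end fully down. Leave the other rockers as they are, then put the screwdriver tip down into the orange cup and let go of it, leaving the cup standing.

Things in the scene. Friction and masses are not known exactly. Their poses are not given: they have to be found in the camera images.
- driver: Loose screwdriver, yellow grip, 191 mm long, 0.07 kg, standing tip down in its block. Its y axis runs from tip to grip end. Origin: 95 mm from the tip, 10.5 mm off the centre line, which runs through (0, y, 10.5 mm) in its frame. Steel shaft 7 mm thick from y = -95 (tip) to 16 mm; round yellow grip 21 to 24 mm thick from y = 16 to 96 mm; hold it around y = 60 mm.
- driver_tip (a point): The end of the yellow screwdriver's steel shaft, on its centre line: the tip (8 mm wide) that presses the rocker.
- tool_block: Fixed square wooden block, 56 mm wide (foot 72 mm), top 90 mm above the bench. Origin: centre of its underside. The screwdriver stands in its blind hole, 80 mm deep, leaning at most 3 degrees: raise it straight up by more than 85 mm to clear the block.
- switch_box: Fixed grey box, 110 x 180 x 45 mm, with four rockers (red, white, black, blue, in any order) in a row along its y axis, 34 mm apart. Origin: centre of its underside; x points away from the robot (turned up to 20 degrees). Each rocker is 20 mm wide, 44 mm long along x, dished, hinged at its middle 53 mm above the bench, in a black frame 51 mm high.
- rocker_red (a joint): Hinge of the red rocker, rad: 0 off, 0.56 fully on. It starts off: its end with the white stroke, away from the robot, stands raised. It grows as this end is pressed down (2 to 4 N at red_pad) and stays where it is left.
- red_pad (a point): Point to press: on the upper face of the red rocker's raised half, midway across its width, 15 mm from the hinge (outer edge at 22 mm). Fixed to the rocker and moves with it: when off it lies 6 mm above the hinge, when on 2 mm below it, 8 mm of travel.
- rocker_white (a joint): Hinge of the white rocker, rad, same make: 0 off, 0.56 on. Starts off.
- rocker_black (a joint): Hinge of the black rocker, rad, same make: 0 off, 0.56 on. Starts on.
- rocker_blue (a joint): Hinge of the blue rocker, rad, same make: 0 off, 0.56 on. Starts on.
- tool_cup: Loose orange open cup standing on the bench, 120 mm high, rim 76 mm across outside, wall 4 mm, floor 5 mm thick, 0.6 kg, tapering a little to the foot. Origin: centre of its underside; z up. A screwdriver let go in it leans on the rim.
There are look-alikes about, which are no part of the job. What is shaped like the driver but green is not meant.

How it is judged (in metres and radians):
On the way, in this order (a step that is already met when the one before it is completed fails the run):
1. the screwdriver is held clear above its block (height (world z) of driver_tip above 0.092 m and contact force between the fingers and driver above 1 N), for 0.1 s.
2. the red rocker is on, with the held screwdriver's tip at it (value of joint rocker_red above 0.45 rad and distance between driver_tip and red_pad below 0.035 m and contact force between the fingers and driver above 1 N), for 0.05 s.
At the end, for the whole second after the job is handed in: Red rocker on (beyond 0.45 of 0.56 rad), white still off (below 0.25), black and blue still on (above 0.31); the screwdriver let go and at rest with its tip inside the orange cup, less than 40 mm above the cup's underside; the cup upright within 0.2 rad (value of joint rocker_red above 0.45 rad and value of joint rocker_white below 0.25 rad and value of joint each of rocker_black, rocker_blue above 0.31 rad and horizontal distance between driver_tip and tool_cup below 0.042 m and z of driver_tip in the frame of tool_cup between -0.005 and 0.04 m and angle between tool_cup's own z axis and vertical below 0.2 rad and linear speed of driver below 0.03 m/s); the robot touches nothing.
It fails at once if the red rocker is moved by something other than the screwdriver's tip (velocity of joint rocker_red above 0.3 rad/s and distance between driver_tip and red_pad above 0.05 m).
It fails at once if another rocker is switched over (value of joint rocker_white above 0.3 rad or value of joint any of rocker_black, rocker_blue below 0.26 rad).
It also fails if it takes over 48 s, if anything falls off the work surface, if the arm or the gripper's body presses on something with over 40 N, if the wrist force passes 120 N, or if a joint passes its speed limit or range.

## Working session

There is one attempt and no reset: what is moved stays moved. The work goes in short steps, Python scripts to look and compute and a tool call to move; the robot and the scene stay as the last step left them, time stands still between calls to the robot, and variables do not carry over. Pictures are saved under pics/ and viewed, at most 12 in all, crops included, and the job is handed in when it is done.

Besides the shell and the picture viewer there is one more tool, called after "Request:" in YAML: its name, and indented under it one key for each argument. step_arm: Moves the arm, as the interface text tells. Its arguments: {"type":"object","properties":{"plan":{"type":"array","items":{"type":"number"}},"hand":{"type":"number"},"newtons":{"type":"number"}},"required":["plan"]}

```bash
mkdir -p pics; cat > h.py <<'E'
import numpy as np, cv2
from workcell import sensors, viewer, env
from scipy.spatial.transform import Rotation as R
def camR(p):
    a=np.array(p["attitude"],float)
    return a if a.shape==(3,3) else (R.from_euler('xyz',a,degrees=True).as_matrix() if a.size==3 else R.from_quat(a).as_matrix())
def ray(p,uv):
    d=camR(p)@np.array([(uv[0]-p["cx"])/p["fx"],(uv[1]-p["cy"])/p["fy"],1.])
    return np.array(p["position"],float),d/np.linalg.norm(d)
def onz(p,uv,z):
    o,d=ray(p,uv); return o+d*(z-o[2])/d[2]
def tri(p,a,q,b):
    o1,d1=ray(p,a);o2,d2=ray(q,b)
    s=np.linalg.lstsq(np.c_[d1,-d2],o2-o1,rcond=None)[0]
    x,y=o1+d1*s[0],o2+d2*s[1]; return (x+y)/2,np.linalg.norm(x-y)
def proj(p,X):
    c=camR(p).T@(np.array(X)-p["position"]); return np.array([p["fx"]*c[0]/c[2]+p["cx"],p["fy"]*c[1]/c[2]+p["cy"]])
def save(p,n): cv2.imwrite(f"pics/{n}.png",p["img"][...,::-1])
E
python3 - <<'E'
from h import *
P={n:viewer.grab_frame(n) for n in("scene","side","wrist")}
cv2.imwrite("pics/a.png",cv2.resize(np.vstack([P["scene"]["img"],P["side"]["img"]])[...,::-1],(450*1,675))[:600] if 0 else np.hstack([P["scene"]["img"],P["side"]["img"]])[...,::-1][:, :])
save(P["scene"],"s0");save(P["side"],"d0")
for n,p in P.items():
    print(n,p["attitude"],p["position"],p["fx"],p["shot"])
    for t in("driver","driver_tip","tool_block","switch_box","red_pad","tool_cup"):
        print(t,[(np.round(x["location"]).tolist(),round(x["score"],2)) for x in viewer.boxes_of(t,p)[:3]],[(np.round(x["location"]).tolist(),round(x["score"],2)) for x in viewer.pinpoint(t,p)[:3]])
E
```

```text
scene [-114.46540708    1.20113543  -57.0200774 ] [-249.28526388 -476.37442168  571.56747426] 425.32577700113 1
driver [([206.0, 188.0], 0.88)] [([203.0, 209.0], 0.52), ([379.0, 207.0], 0.52)]
driver_tip [([206.0, 188.0], 0.75), ([379.0, 203.0], 0.51)] [([178.0, 217.0], 0.45)]
tool_block [([211.0, 232.0], 0.82)] [([211.0, 247.0], 0.8)]
switch_box [([177.0, 209.0], 0.73), ([172.0, 196.0], 0.73)] [([180.0, 214.0], 0.91)]
red_pad [([193.0, 199.0], 0.43)] [([197.0, 199.0], 0.5)]
tool_cup [([257.0, 183.0], 0.78)] [([259.0, 213.0], 0.96)]
side [-116.08529725   -1.15899944 -169.27253879] [ 466.64201238 1061.42820016  560.89510209] 445.92673199335184 2
driver [([328.0, 168.0], 0.74)] [([329.0, 191.0], 0.66), ([237.0, 214.0], 0.63), ([203.0, 165.0], 0.59)]
driver_tip [([330.0, 167.0], 0.84)] [([237.0, 163.0], 0.51)]
tool_block [([328.0, 215.0], 0.88)] [([326.0, 229.0], 0.84), ([326.0, 191.0], 0.21)]
switch_box [([280.0, 260.0], 0.61)] [([283.0, 260.0], 0.64)]
red_pad [([283.0, 229.0], 0.62)] [([282.0, 228.0], 0.69)]
tool_cup [([238.0, 190.0], 0.93), ([287.0, 239.0], 0.71)] [([241.0, 215.0], 0.93)]
wrist [1.64923752e+02 1.32072752e-01 6.90471707e+01] [137.01798954 562.89093147 383.16402357] 307.3049988505924 3
driver [] []
driver_tip [] []
tool_block [] []
switch_box [] []
red_pad [] []
tool_cup [] []
```

View pics/s0.png

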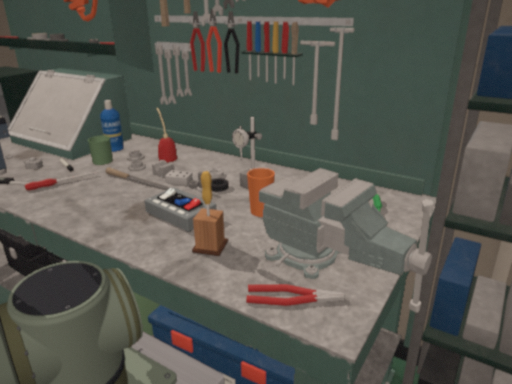

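View pics/d0.png

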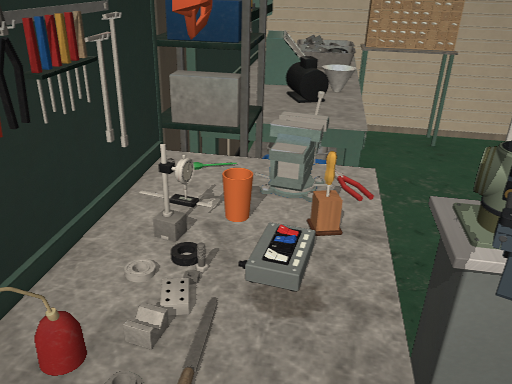

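The scene picture shows the driver at (207,190) in its block (211,232), the red rocker at (190,205) and the cup at (260,190). In the side view they are at (330,168), (287,231) and (238,195); red is the rocker at the far end of the row, beside blue.

```bash
python3 - <<'E'
from h import *
s=viewer.grab_frame("scene");d=viewer.grab_frame("side")
for n,a,b in(("block",[211,247],[326,229]),("box",[180,214],[283,260]),("cup",[259,213],[241,215]),("driver org",[203,209],[329,191]),("driver mid",[206,188],[330,168]),("redpad",[197,199],[282,228])):
    x,e=tri(s,a,d,b); print(n,x.round(),round(e,1))
for p,v in((s,[211,247]),(d,[326,229]),(s,[259,213]),(d,[241,215])): print(onz(p,v,0).round())
for m,p in(("s",s),("d",d)):
    c=p["img"]; 
    c=c[150:270,130:290] if m=="s" else c[140:300,220:360]
    cv2.imwrite(f"pics/{m}1.png",cv2.resize(c[...,::-1],None,fx=4,fy=4,interpolation=2)[:600] if m=="s" else cv2.resize(c[...,::-1],None,fx=3.75,fy=3.75,interpolation=2))
print(sensors.state())
E
```

```text
block [440.  91.   0.] 5.9
box [525. 261.   8.] 1.0
cup [653.  80.   3.] 3.1
driver org [440. 103. 106.] 3.8
driver mid [444.  94. 161.] 2.2
redpad [538. 210.  59.] 6.2
[444.  92.   0.]
[437.  95.   0.]
[655.  82.   0.]
[655.  72.   0.]
{'time_s': 2.05, 'qpos': array([ 6.78962545e+01,  1.83130091e+01,  8.96385993e+01, -5.55256485e-04,
        7.20435294e+01, -1.14593333e+00]), 'qvel': array([ 0.03871077,  0.01859543,  0.02883619, -0.01452955,  0.04436831,
       -0.09230925]), 'effort': array([-3.37291876e-04, -4.12345076e+01, -2.32227463e+01,  7.27866171e-02,
        3.76862311e-02,  6.69125768e-07]), 'ee_pos': array([205.67706475, 536.98062775, 227.9675174 ]), 'ee_rot': array([1.79995149e+02, 6.25357483e-04, 1.59042359e+02]), 'force': array([ 0.18193368, -0.55930558, -0.09567323]), 'torque': array([-0.04524353,  0.05403565, -0.02138362]), 'gripper_force': 0.0, 'gripper_width': 91.03778754762541}
```

View pics/s1.png

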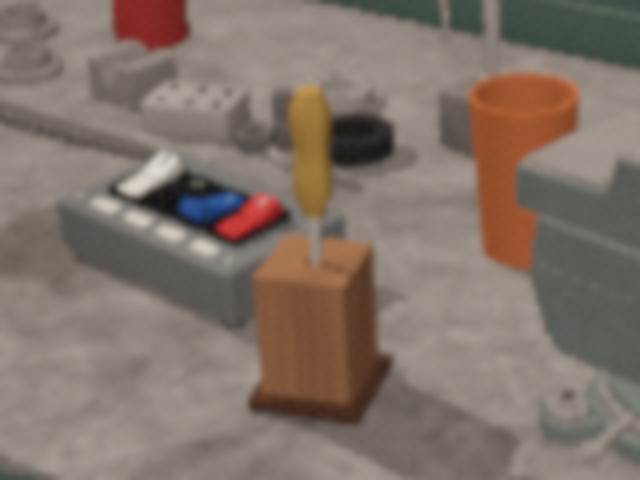

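View pics/d1.png

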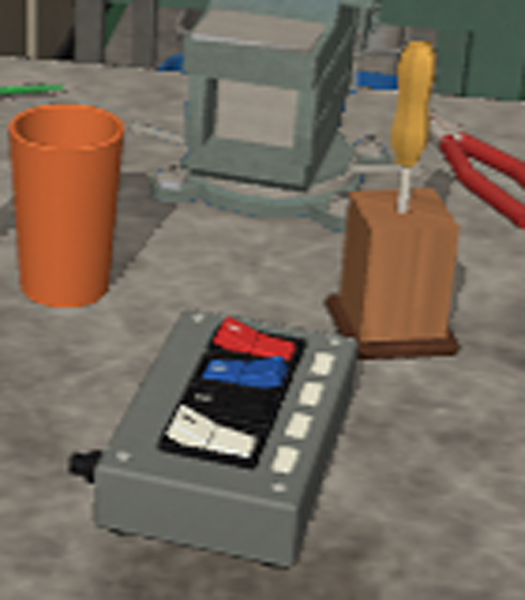

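The crops confirm it: grip end at scene (207.5,172) and side (331.5,151), shaft entry at scene (209,215.5) and side (327.5,196.5). The vise stands behind the block, so I check its height and the box yaw.

```bash
python3 - <<'E'
from h import *
s=viewer.grab_frame("scene");d=viewer.grab_frame("side")
S=lambda u,v:[130+u/4,150+v/4]
D=lambda u,v:[220+u/3.75,140+v/3.75]
for n,a,b in(("gripend",S(310,88),D(418,42)),("shaft",S(316,262),D(403,212)),("shaft/grip",S(316,214),D(407,166)),
 ("red mid",S(251,216),D(256,340)),("white mid",S(150,174),D(212,441)),("cup rim",S(525,92),D(67,125)),
 ("vise top",[322,172],[316,118])):
    x,e=tri(s,a,d,b); print(n,x.round(1),round(e,1))
# box corners at z=45 from side
for c in((188,312),(355,340),(298,507),(97,478)): print(onz(d,D(*c),45).round(1))
print("red stroke",onz(d,D(234,328),60).round(1),"near end",onz(d,D(283,352),54).round(1))
print("labels",[onz(d,D(*c),45).round(1) for c in((323,363),(285,461))])
E
```

```text
gripend [445.   88.2 200.8] 0.3
shaft [443.2  91.5  87.8] 1.5
shaft/grip [444.1  90.1 119.6] 2.1
red mid [522.5 210.1  52.7] 1.6
white mid [536.2 315.6  51.5] 4.6
cup rim [663.6  79.  120. ] 0.6
vise top [ 499.2 -158.6  217.7] 31.5
[567.  174.3  45. ]
[464.6 185.3  45. ]
[485.  357.9  45. ]
[589.7 355.3  45. ]
red stroke [535.1 212.7  60. ] near end [505.  223.4  54. ]
labels [array([481.7, 215.7,  45. ]), array([494.9, 319. ,  45. ])]
```

```bash
cat >> h.py <<'E'
def plan(target,yaw,step=36.,nmin=1):
    st=sensors.state(); p=np.array(st["ee_pos"]); r=R.from_euler('xyz',st["ee_rot"],degrees=True)
    g=R.from_euler('xyz',[180,0,yaw],degrees=True); t=np.array(target,float)
    rv=(r.inv()*g).as_rotvec(); n=max(nmin,int(np.ceil(max(np.linalg.norm(t-p)/step,np.linalg.norm(rv)/.115))))
    rows=[]
    for i in range(n):
        rows.append(np.r_[r.inv().apply(t-p)/10/(n-i),rv/n].round(3)); rows[-1][:3]=rows[-1][:3].round(2)
        p=p+r.apply(rows[-1][:3]*10); r=r*R.from_rotvec(rows[-1][3:])
    for i in range(0,n,5): print([float(v)+0 for x in rows[i:i+5] for v in x])
    print("end",p.round(1),r.as_euler('xyz',degrees=True).round(1))
E
python3 - <<'E'
from h import *
d=viewer.grab_frame("side")
for v in((270,190),(305,197),(330,190),(272,150)): print(onz(d,v,0).round())
plan([444.6,89.3,255],101.5)
E
```

```text
[602. -92.   0.]
[500. -70.   0.]
[ 432. -132.    0.]
[ 641. -416.    0.]
[-2.56, -2.22, -0.18, 0.0, 0.0, 0.067, -2.7, -2.04, -0.18, 0.0, 0.0, 0.067, -2.83, -1.86, -0.18, 0.0, 0.0, 0.067, -2.94, -1.66, -0.18, 0.0, 0.0, 0.067, -3.05, -1.46, -0.18, 0.0, 0.0, 0.067]
[-3.14, -1.25, -0.18, 0.0, 0.0, 0.067, -3.22, -1.04, -0.18, 0.0, 0.0, 0.067, -3.28, -0.82, -0.18, 0.0, 0.0, 0.067, -3.33, -0.6, -0.18, 0.0, 0.0, 0.067, -3.36, -0.38, -0.18, 0.0, 0.0, 0.067]
[-3.38, -0.15, -0.18, 0.0, 0.0, 0.067, -3.38, 0.07, -0.18, 0.0, 0.0, 0.067, -3.37, 0.3, -0.18, 0.0, 0.0, 0.067, -3.34, 0.53, -0.18, 0.0, 0.0, 0.067, -3.31, 0.74, -0.18, 0.0, 0.0, 0.067]
end [444.6  89.2 254.9] [180.   -0.  101.5]
```

Request:
step_arm:
  plan: [-2.56,-2.22,-0.18,0.0,0.0,0.067,-2.7,-2.04,-0.18,0.0,0.0,0.067,-2.83,-1.86,-0.18,0.0,0.0,0.067,-2.94,-1.66,-0.18,0.0,0.0,0.067,-3.05,-1.46,-0.18,0.0,0.0,0.067]
  hand: 6

```text
time_s: 2.62
ee_pos: [285.7, 386.4, 237.1]
ee_rot: [180.0, 0.0, 139.7]
force: [1.4, 0.2, -0.7]
gripper_width: 61.0
gripper_force: 0.0
```

Request:
step_arm:
  plan: [-3.14,-1.25,-0.18,0.0,0.0,0.067,-3.22,-1.04,-0.18,0.0,0.0,0.067,-3.28,-0.82,-0.18,0.0,0.0,0.067,-3.33,-0.6,-0.18,0.0,0.0,0.067,-3.36,-0.38,-0.18,0.0,0.0,0.067]

```text
time_s: 3.03
ee_pos: [365.5, 237.1, 246.3]
ee_rot: [180.0, -0.0, 120.5]
force: [-0.1, 0.5, -0.9]
gripper_width: 59.7
gripper_force: 0.0
```

```bash
python3 - <<'E'
from h import *
w=viewer.grab_frame("wrist"); save(w,"w1")
plan([444.6,89.3,255],101.5)
for t in("driver","red_pad","tool_cup","switch_box"):
    for x in viewer.pinpoint(t,w)[:3]: print(t,np.round(x["location"]),round(x["score"],2))
print("exp end",proj(w,[445,88.2,200.8]),"pad",proj(w,[536,208,59]))
E
```

```text
[-3.25, -0.11, -0.15, 0.0, 0.001, 0.065, -3.25, 0.1, -0.15, 0.0, 0.001, 0.065, -3.24, 0.3, -0.16, 0.0, 0.001, 0.065, -3.21, 0.52, -0.16, 0.0, 0.001, 0.065, -3.16, 0.72, -0.16, 0.0, 0.001, 0.065]
end [444.6  89.3 255. ] [179.9  -0.  101.5]
switch_box [370. 207.] 0.82
exp end [247.84031034 406.77325297] pad [363.03707128 262.72864543]
```

View pics/w1.png

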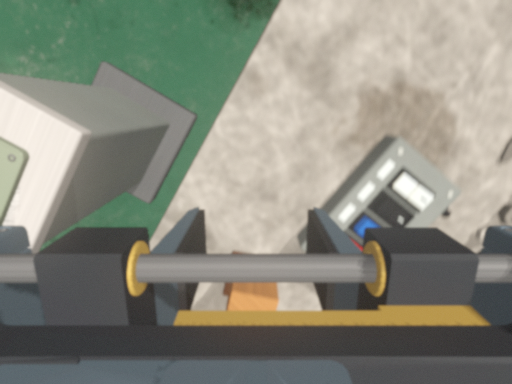

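The wrist view shows the switch box, with white at (412,187) and blue at (367,228); red is hidden by a finger at (357,245). The block top is between the fingers at (252,290).

Request:
step_arm:
  plan: [-3.25,-0.11,-0.15,0.0,0.0,0.065,-3.25,0.1,-0.15,0.0,0.0,0.065,-3.24,0.3,-0.16,0.0,0.0,0.065,-3.21,0.52,-0.16,0.0,0.0,0.065,-3.16,0.72,-0.16,0.0,0.0,0.065]

```text
time_s: 3.7
ee_pos: [443.2, 96.3, 253.8]
ee_rot: [180.0, -0.0, 102.0]
force: [0.6, 0.7, 0.5]
gripper_width: 60.1
gripper_force: 0.0
```

Request:
step_arm:
  plan: [0,0,0,0,0,0]

```text
time_s: 3.78
ee_pos: [445.2, 93.7, 253.9]
ee_rot: [179.9, 0.1, 101.8]
force: [0.8, 0.3, -0.1]
gripper_width: 60.0
gripper_force: 0.0
```

```bash
python3 - <<'E'
from h import *
w=viewer.grab_frame("wrist"); d=viewer.grab_frame("side"); s=viewer.grab_frame("scene")
cv2.imwrite("pics/w2.png",cv2.resize(np.hstack([w["img"],d["img"][60:444,180:480],s["img"][100:,100:300].repeat(1,0) if 0 else d["img"][:, :0]])[...,::-1],(800,378)))
plan([444.6,89.3,160],101.5,25)
print(onz(w,[0,0],0))
for t in("red_pad","switch_box"):
    for x in viewer.pinpoint(t,w)[:3]: print(t,np.round(x["location"]),round(x["score"],2),onz(w,x["location"],59 if t=="red_pad" else 0))
E
```

```text
Traceback (most recent call last):
ValueError: all the input array dimensions except for the concatenation axis must match exactly, but along dimension 0, the array at index 0 has size 384 and the array at index 1 has size 324
```

```bash
python3 - <<'E'
from h import *
w=viewer.grab_frame("wrist"); d=viewer.grab_frame("side")
cv2.imwrite("pics/w2.png",np.hstack([w["img"],d["img"][:,200:480]])[...,::-1])
plan([444.6,89.3,160],101.5,25)
for t in("red_pad","switch_box"):
    for x in viewer.pinpoint(t,w)[:3]: print(t,np.round(x["location"]),round(x["score"],2),onz(w,x["location"],59 if t=="red_pad" else 0))
E
```

```text
[-0.21, 0.02, 2.34, 0.0, 0.0, 0.003, -0.22, 0.02, 2.34, 0.0, 0.0, 0.003, -0.21, 0.02, 2.34, 0.0, 0.0, 0.003, -0.21, 0.01, 2.34, 0.0, 0.0, 0.003]
end [444.6  89.3 160. ] [-180.    -0.   101.5]
red_pad [361.  92.] 0.91 [534.70382237 209.29143322  59.        ]
switch_box [354.  48.] 0.7 [5.29976461e+02 2.63138034e+02 5.68434189e-14]
```

View pics/w2.png

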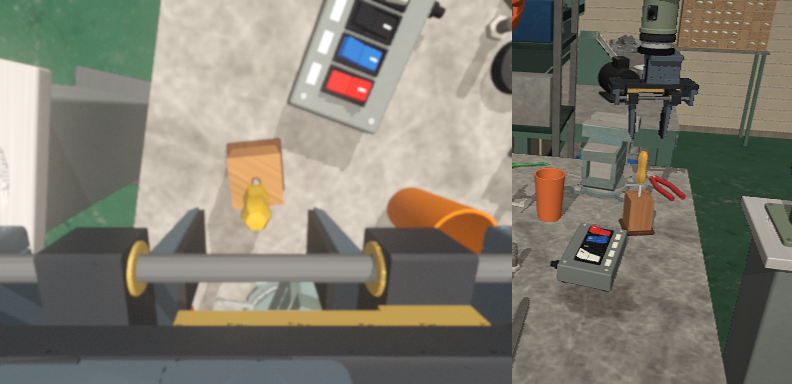

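Wrist view: grip end at (257,222), centred between the fingers; red rocker at (349,86), its stroke at (362,90); cup rim at (440,225).

```bash
python3 - <<'E'
from h import *
w=viewer.grab_frame("wrist")
print("end",onz(w,[257,220],199).round(1),"shaft",onz(w,[256,183],90).round(1))
for c in((349,86),(361,54),(373,21)): print(onz(w,c,53).round(1))
print("stroke",onz(w,(362,90),60).round(1))
hsv=cv2.cvtColor(w["img"],cv2.COLOR_RGB2HSV)
m=((hsv[...,0]<5)|(hsv[...,0]>172))&(hsv[...,1]>170)&(hsv[...,2]>100);m[:50]=0;m[130:]=0
ys,xs=np.nonzero(m);print(cv2.minAreaRect(np.c_[xs,ys].astype(np.float32)),onz(w,(xs.mean(),ys.mean()),55).round(1))
E
```

```text
end [444.1  91.7 199. ] shaft [443.1  92.8  90. ]
[521.9 213.   53. ]
[525.1 247.   53. ]
[527.8 280.3  53. ]
stroke [535.  211.2  60. ]
((348.8500061035156, 85.45000457763672), (41.7420654296875, 20.5548038482666), 18.434946060180664) [520.2 213.4  55. ]
```

Request:
step_arm:
  plan: [-0.1,0.0,2.34,0.0,0.0,0.003,-0.1,0.0,2.34,0.0,0.0,0.003,-0.1,0.0,2.34,0.0,0.0,0,-0.05,0.0,2.3,0.0,0.0,0,0,0,0,0,0,0]

```text
time_s: 4.6
ee_pos: [440.4, 92.5, 156.9]
ee_rot: [-179.5, -0.0, 101.8]
force: [-0.6, -0.2, -0.4]
gripper_width: 60.0
gripper_force: 0.0
```

Request:
step_arm:
  plan: [0,0,0,0,0,0,0,0,0,0,0,0,0,0,0,0,0,0,0,0,0,0,0,0,0,0,0,0,0,0]
  hand: 0
  newtons: 40

```text
time_s: 5.02
ee_pos: [444.2, 92.7, 161.6]
ee_rot: [179.9, -0.0, 101.7]
force: [-0.3, -0.4, -0.1]
gripper_width: 29.6
gripper_force: 0.0
```

Request:
step_arm:
  plan: [0,0,0,0,0,0,0,0,0,0,0,0,0,0,0,0,0,0,0,0,0,0,0,0]

```text
time_s: 5.35
ee_pos: [443.8, 92.6, 161.1]
ee_rot: [180.0, -0.0, 101.7]
force: [0.0, -0.3, 4.5]
gripper_width: 22.3
gripper_force: 40.0
```

Request:
step_arm:
  plan: [0,0,-1.5,0,0,0,0,0,-2.4,0,0,0,0,0,-2.4,0,0,0,0,0,-2.4,0,0,0,0,0,-2.3,0,0,0]

```text
time_s: 5.77
ee_pos: [443.4, 92.5, 271.3]
ee_rot: [-180.0, -0.0, 101.7]
force: [0.5, -0.6, -1.2]
gripper_width: 22.1
gripper_force: 40.0
```

Request:
step_arm:
  plan: [0,0,0,0,0,0,0,0,0,0,0,0,0,0,0,0,0,0]

```text
time_s: 6.02
ee_pos: [442.9, 92.4, 269.4]
ee_rot: [-179.9, -0.0, 101.7]
force: [-0.5, 0.5, -1.3]
gripper_width: 22.3
gripper_force: 40.0
```

```bash
python3 - <<'E'
from h import *
s=viewer.grab_frame("scene");d=viewer.grab_frame("side")
st=sensors.state();print(st["ee_pos"],st["force"])
T=st["ee_pos"]
a=np.array([T[0],T[1],T[2]-150])
for n,p in(("s",s),("d",d)):
    c=proj(p,a).round().astype(int);print(n,c)
    cv2.imwrite(f"pics/{n}3.png",cv2.resize(p["img"][c[1]-75:c[1]+25,c[0]-50:c[0]+50][...,::-1],(400,400),interpolation=2))
cv2.imwrite("pics/t3.png",np.hstack([cv2.imread("pics/s3.png"),cv2.imread("pics/d3.png")]))
E
```

```text
[442.73032156  92.37164859 268.93603257] [0.36451889 0.53580573 0.05059942]
s [208 204]
d [329 185]
```

View pics/t3.png

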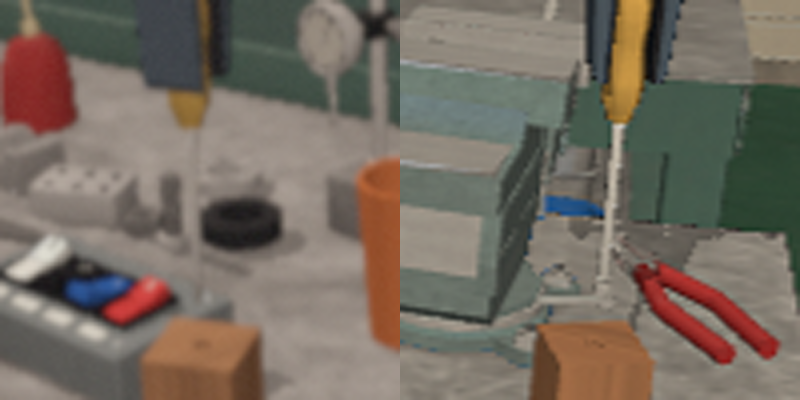

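The tip shows at scene (208.5,203.5) and side (330.2,185.8), clear above the block.

```bash
python3 - <<'E'
from h import *
s=viewer.grab_frame("scene");d=viewer.grab_frame("side")
x,e=tri(s,[208.5,203.5],d,[330.2,185.8]);T=sensors.state()["ee_pos"];o=x-T;print(x.round(1),e.round(1),o.round(1))
for p in(s,d): print([(np.round(q["location"],1),round(q["score"],2)) for q in viewer.pinpoint("driver_tip",p)[:2]])
t=np.array([536,209.8,85])-o; t[:2]; print(t); plan([t[0],t[1],T[2]-30],101.7,30)
E
```

```text
[441.4  91.4 118.5] 6.5 [  -1.6   -1.  -150.8]
[(array([207.2, 205.6]), 0.79)]
[(array([329.1, 181.3]), 0.87), (array([237.2, 159.4]), 0.43)]
[537.58412781 210.82147847 235.82027712]
[1.61, 1.94, 0.5, 0.0, 0.0, 0.0, 1.61, 1.94, 0.5, 0.0, 0.0, 0.0, 1.61, 1.94, 0.51, 0.0, 0.0, 0.0, 1.62, 1.94, 0.51, 0.0, 0.0, 0.0, 1.61, 1.94, 0.5, 0.0, 0.0, 0.0]
[1.62, 1.94, 0.51, 0.0, 0.0, 0.0]
end [537.6 210.9 239.3] [-179.9   -0.   101.7]
```

Request:
step_arm:
  plan: [1.61,1.94,0,0.0,0.0,0.0,1.61,1.94,0,0.0,0.0,0.0,1.61,1.94,0.5,0.0,0.0,0.0,1.62,1.94,0.51,0.0,0.0,0.0,1.61,1.94,1,0.0,0.0,0.0]

```text
time_s: 6.73
ee_pos: [523.4, 192.2, 250.7]
ee_rot: [179.9, -0.0, 101.7]
force: [0.4, -0.2, -0.8]
gripper_width: 22.1
gripper_force: 40.0
```

Request:
step_arm:
  plan: [1.62,1.94,1,0.0,0.0,0.0,0,0,0,0,0,0,0,0,0,0,0,0,0,0,0,0,0,0,0,0,0,0,0,0]

```text
time_s: 7.15
ee_pos: [537.6, 210.2, 240.9]
ee_rot: [180.0, 0.0, 101.7]
force: [0.1, 0.3, -0.4]
gripper_width: 22.5
gripper_force: 40.0
```

```bash
python3 - <<'E'
from h import *
s=viewer.grab_frame("scene");d=viewer.grab_frame("side");w=viewer.grab_frame("wrist")
T=sensors.state()["ee_pos"];print(T)
a=T+[-1.6,-1,-150.8]
C=[]
for n,p in(("s",s),("d",d)):
    c=proj(p,a).round().astype(int);print(n,c,[q["location"] for q in viewer.pinpoint("driver_tip",p)[:1]],[q["location"] for q in viewer.pinpoint("red_pad",p)[:1]],"pad",proj(p,[536,209.8,59]))
    C.append(cv2.resize(p["img"][c[1]-40:c[1]+40,c[0]-40:c[0]+40][...,::-1],(400,400),interpolation=2))
cv2.imwrite("pics/t4.png",np.hstack(C))
E
```

```text
[537.74486494 210.27451621 241.24763256]
s [195 190] [[191.5, 188.4]] [[196.5, 197.2]] pad [195.66458479 200.24496789]
d [283 215] [[284.4, 213.5]] [[281.2, 225.8]] pad [282.12480568 227.16446045]
```

View pics/t4.png

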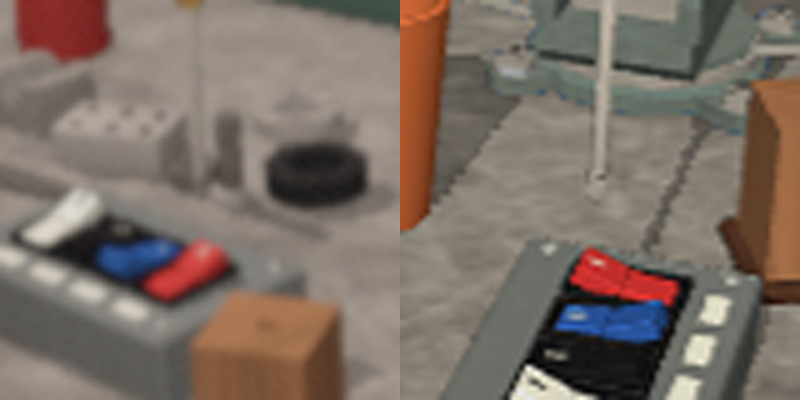

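Tip at scene (195.4,187.6) and side (282.4,213) stands right above the raised red end (scene (197,199), side (282,227)). I lower it slowly and watch the force.

Request:
step_arm:
  plan: [0,0,0.8,0,0,0,0,0,0.8,0,0,0,0,0,0.6,0,0,0,0,0,0.3,0,0,0,0,0,0,0,0,0]

```text
time_s: 7.92
ee_pos: [537.3, 210.7, 214.0]
ee_rot: [-179.8, 0.0, 101.7]
force: [0.9, 0.0, -1.0]
gripper_width: 22.1
gripper_force: 40.0
```

Request:
step_arm:
  plan: [0,0,0.3,0,0,0,0,0,0.3,0,0,0,0,0,0.2,0,0,0,0,0,0,0,0,0]

```text
time_s: 8.25
ee_pos: [538.3, 211.0, 207.5]
ee_rot: [180.0, -0.0, 101.7]
force: [0.2, 0.1, 0.2]
gripper_width: 22.1
gripper_force: 40.0
```

Request:
step_arm:
  plan: [0,0,0.2,0,0,0,0,0,0.2,0,0,0,0,0,0,0,0,0]

```text
time_s: 8.5
ee_pos: [538.1, 210.9, 203.4]
ee_rot: [180.0, -0.0, 101.7]
force: [1.0, -0.3, 0.6]
gripper_width: 22.4
gripper_force: 40.0
```

Request:
step_arm:
  plan: [0,0,0.2,0,0,0,0,0,0.1,0,0,0,0,0,0,0,0,0]

```text
time_s: 8.75
ee_pos: [538.4, 211.0, 201.4]
ee_rot: [179.9, -0.0, 101.7]
force: [-1.0, -0.5, 4.9]
gripper_width: 22.4
gripper_force: 40.0
```

Request:
step_arm:
  plan: [0,0,0.2,0,0,0,0,0,0.1,0,0,0,0,0,0,0,0,0]

```text
time_s: 9.0
ee_pos: [538.9, 211.2, 200.7]
ee_rot: [179.8, -0.0, 101.7]
force: [-0.7, -1.8, 15.1]
gripper_width: 22.4
gripper_force: 40.0
```

Request:
step_arm:
  plan: [0,0,0.1,0,0,0,0,0,0.1,0,0,0,0,0,0,0,0,0]

```text
time_s: 9.25
ee_pos: [539.2, 211.3, 200.3]
ee_rot: [179.6, -0.0, 101.7]
force: [-2.8, -1.9, 22.2]
gripper_width: 22.3
gripper_force: 40.1
```

```bash
python3 - <<'E'
from h import *
s=viewer.grab_frame("scene");d=viewer.grab_frame("side")
C=[]
for p in(s,d):
    c=proj(p,[536,209.8,53]).round().astype(int)
    C.append(cv2.resize(p["img"][c[1]-30:c[1]+30,c[0]-30:c[0]+30][...,::-1],(400,400),interpolation=2))
cv2.imwrite("pics/t5.png",np.hstack(C))
E
```

```text
(no output)
```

View pics/t5.png

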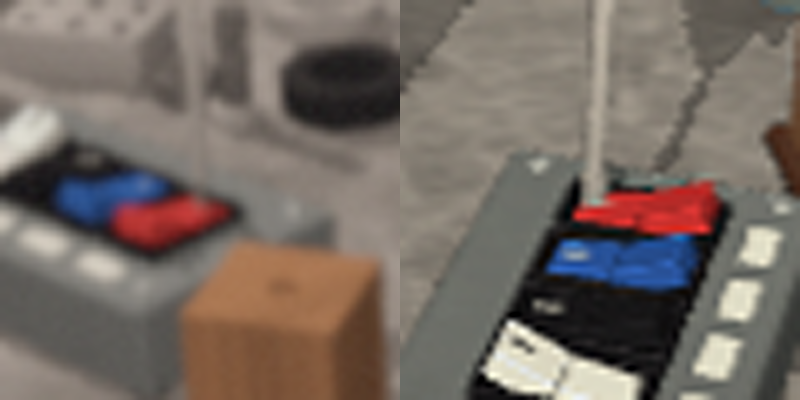

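Red now lies like the blue one, tip on its stroke end at side (593,203): it is on, blue/black/white unchanged. Next, lift and measure the cup.

Request:
step_arm:
  plan: [0,0,-0.5,0,0,0,0,0,-2.2,0,0,0,0,0,-2.6,0,0,0,0,0,-2.6,0,0,0,0,0,-2.6,0,0,0]

```text
time_s: 9.77
ee_pos: [537.2, 210.8, 300.7]
ee_rot: [-179.9, 0.0, 101.7]
force: [0.6, 0.1, -0.8]
gripper_width: 22.3
gripper_force: 40.0
```

```bash
python3 - <<'E'
from h import *
from scipy.optimize import least_squares
P=[viewer.grab_frame(n) for n in("scene","side")]
obs=[]
for p,box in zip(P,((235,160,285,225),(215,160,262,230))):
    h=cv2.cvtColor(p["img"],cv2.COLOR_RGB2HSV);m=((h[...,0]>4)&(h[...,0]<16)&(h[...,1]>150)).astype(np.uint8)
    k=np.zeros_like(m);x0,y0,x1,y1=box;k[y0:y1,x0:x1]=1;m*=k
    ys,xs=np.nonzero(m); print(xs.min(),xs.max(),ys.min(),ys.max())
    obs.append([xs.min(),xs.max()+1,ys.min()])
a=np.linspace(0,2*np.pi,180)
def f(c):
    r=[]
    for p,o in zip(P,obs):
        q=np.array([proj(p,[c[0]+38*np.cos(t),c[1]+38*np.sin(t),120]) for t in a])
        r+=[q[:,0].min()-o[0],q[:,0].max()-o[1],q[:,1].min()-o[2]]
    return r
r=least_squares(f,[657,79]);print(r.x,np.round(r.fun,1))
print(sensors.state()["ee_pos"])
plan([r.x[0]+1,r.x[1]+1,300],101.7,30)
E
```

```text
248 273 169 215
223 252 168 221
[662.71285308  79.42910929] [-1.1  0.9 -1.1 -0.4  0.6 -0.7]
[539.46194944 211.5779164  304.6038486 ]
[-2.19, 1.36, 0.07, 0.001, 0.0, 0.0, -2.19, 1.36, 0.07, 0.001, 0.0, 0.0, -2.2, 1.36, 0.07, 0.001, 0.0, 0.0, -2.19, 1.36, 0.07, 0.001, 0.0, 0.0, -2.2, 1.36, 0.07, 0.001, 0.0, 0.0]
[-2.2, 1.35, 0.07, 0.001, 0.0, 0.0, -2.19, 1.36, 0.06, 0.001, 0.0, 0.0]
end [663.7  80.4 300. ] [ 1.800e+02 -1.000e-01  1.017e+02]
```

Request:
step_arm:
  plan: [-2.19,1.36,0.07,0,0,0,-2.19,1.36,0.07,0,0,0,-2.2,1.36,0.07,0,0,0,-2.19,1.36,0.07,0,0,0,-2.2,1.36,0.07,0,0,0]

```text
time_s: 10.28
ee_pos: [626.7, 116.3, 295.0]
ee_rot: [-179.8, -0.0, 101.7]
force: [0.8, 0.1, -0.6]
gripper_width: 22.6
gripper_force: 40.0
```

Request:
step_arm:
  plan: [-2.2,1.3,0.07,0,0,0,-2.1,1.2,0.06,0,0,0,0,0,0,0,0,0,0,0,0,0,0,0,0,0,0,0,0,0]

```text
time_s: 10.7
ee_pos: [659.2, 80.6, 294.2]
ee_rot: [-179.8, -0.1, 101.7]
force: [0.3, -0.2, -0.1]
gripper_width: 22.2
gripper_force: 40.0
```

```bash
python3 - <<'E'
from h import *
C=[]
T=sensors.state()["ee_pos"];print(T)
for n in("scene","side"):
    p=viewer.grab_frame(n); c=proj(p,[661,79,130]).round().astype(int)
    C.append(cv2.resize(p["img"][c[1]-50:c[1]+50,c[0]-50:c[0]+50][...,::-1],(400,400),interpolation=2))
cv2.imwrite("pics/t6.png",np.hstack(C))
plan([662,80,163],101.7,25)
E
```

```text
[659.1748536   80.57083191 294.24816732]
[-0.03, 0.05, 2.2, 0.0, 0.0, 0.0, -0.03, 0.04, 2.2, 0.0, 0.0, 0.0, -0.03, 0.05, 2.21, 0.0, 0.0, 0.0, -0.03, 0.04, 2.2, 0.0, 0.0, 0.0, -0.03, 0.05, 2.21, 0.0, 0.0, 0.0]
[-0.02, 0.04, 2.21, 0.0, 0.0, 0.0]
end [662.  80. 163.] [-179.9   -0.   101.7]
```

View pics/t6.png

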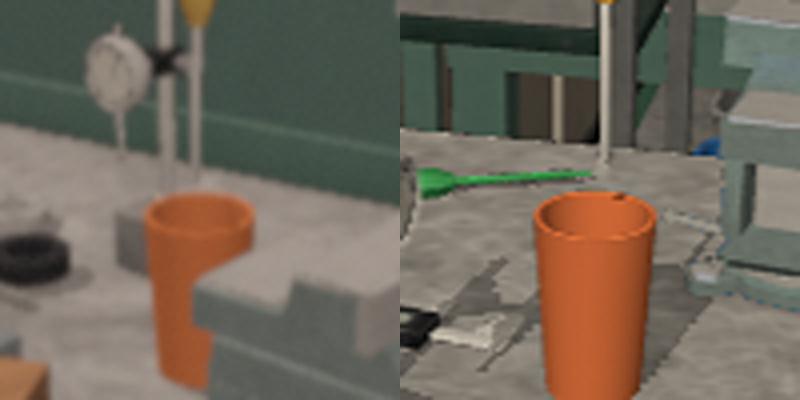

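Tip at scene crop (197,178) and side crop (605,165) hangs over the cup mouth centre ((200,213), (597,217)). I check the gauge stand against the gripper body before lowering.

```bash
python3 - <<'E'
from h import *
s=viewer.grab_frame("scene");d=viewer.grab_frame("side")
print(onz(d,[170,235],0).round(), [ (v.round(),round(e)) for v,e in [tri(s,[252,118],d,[164,146]),tri(s,[238,138],d,[184,170])]])
E
```

```text
[800. 205.   0.] [(array([805., 197., 222.]), 3), (array([755., 214., 174.]), 4)]
```

Clear of it (more than 100 mm in y). Lower into the cup.

Request:
step_arm:
  plan: [-0.03,0.05,2.2,0.0,0.0,0.0,-0.03,0.04,2.2,0.0,0.0,0.0,-0.03,0.05,2.2,0.0,0.0,0.0,0,0.04,2.2,0.0,0.0,0.0,0,0.05,2.2,0.0,0.0,0.0]

```text
time_s: 11.32
ee_pos: [662.0, 80.5, 185.1]
ee_rot: [180.0, -0.0, 101.7]
force: [1.2, 0.2, -0.2]
gripper_width: 22.2
gripper_force: 40.0
```

Request:
step_arm:
  plan: [0,0,1.0,0,0,0,0,0,0.9,0,0,0,0,0,0,0,0,0,0,0,0,0,0,0]

```text
time_s: 11.65
ee_pos: [662.8, 80.1, 167.4]
ee_rot: [179.9, 0.0, 101.7]
force: [0.1, -0.8, 0.7]
gripper_width: 22.5
gripper_force: 40.0
```

Request:
step_arm:
  plan: [0,0,0.4,0,0,0,0,0,0.2,0,0,0,0,0,0,0,0,0]

```text
time_s: 11.9
ee_pos: [662.5, 79.8, 161.0]
ee_rot: [180.0, -0.0, 101.7]
force: [-0.1, -0.3, -0.4]
gripper_width: 22.3
gripper_force: 40.0
```

Request:
step_arm:
  plan: [0,0,0,0,0,0,0,0,0,0,0,0,0,0,0,0,0,0,0,0,0,0,0,0,0,0,0,0,0,0]
  hand: 9

```text
time_s: 12.32
ee_pos: [662.5, 79.8, 160.9]
ee_rot: [180.0, -0.0, 101.7]
force: [-0.6, 1.0, 0.8]
gripper_width: 52.4
gripper_force: 0.0
```

Request:
step_arm:
  plan: [0,0,0,0,0,0,0,0,0,0,0,0,0,0,0,0,0,0]

```text
time_s: 12.57
ee_pos: [662.4, 79.8, 160.6]
ee_rot: [180.0, -0.0, 101.7]
force: [0.4, -0.9, -0.6]
gripper_width: 72.8
gripper_force: 0.0
```

Request:
step_arm:
  plan: [0,0,-0.8,0,0,0,0,0,-1.5,0,0,0,0,0,-2,0,0,0,0,0,-2.5,0,0,0,0,0,-2.5,0,0,0]

```text
time_s: 12.98
ee_pos: [662.2, 79.8, 254.9]
ee_rot: [-180.0, -0.0, 101.7]
force: [0.1, 0.2, 1.1]
gripper_width: 89.8
gripper_force: 0.0
```

Request:
step_arm:
  plan: [0,0,-2.5,0,0,0,0,0,-1,0,0,0,0,0,0,0,0,0,0,0,0,0,0,0]

```text
time_s: 13.32
ee_pos: [662.2, 79.8, 288.4]
ee_rot: [180.0, -0.0, 101.7]
force: [-0.1, -0.1, -1.2]
gripper_width: 90.1
gripper_force: 0.0
```

```bash
python3 - <<'E'
from h import *
C=[]
for n in("scene","side"):
    p=viewer.grab_frame(n); c=proj(p,[640,100,120]).round().astype(int)
    C.append(cv2.resize(p["img"][c[1]-80:c[1]+80,c[0]-80:c[0]+80][...,::-1],(400,400),interpolation=2))
cv2.imwrite("pics/t7.png",np.hstack(C))
E
```

```text
(no output)
```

View pics/t7.png

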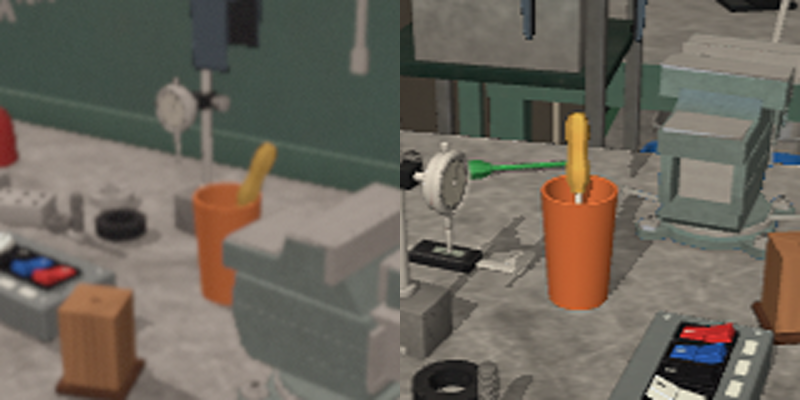

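The driver leans in the upright cup (side crop (578,150)), the gripper is clear above it, and red lies on like blue. I let it settle and hand in.

Request:
step_arm:
  plan: [0,0,0,0,0,0,0,0,0,0,0,0,0,0,0,0,0,0,0,0,0,0,0,0,0,0,0,0,0,0]

```text
time_s: 13.83
ee_pos: [662.4, 79.8, 288.3]
ee_rot: [-180.0, -0.0, 101.7]
force: [-1.3, -0.5, -0.2]
gripper_width: 90.2
gripper_force: 0.0
```

```bash
python3 -c "
from h import *
print(env.job_done())"
```

```text
the job is handed in; nothing more can be done
None
```

The job is handed in, at about 14 s of the 48 s allowed. The pictures show the red rocker pressed on, the other rockers unchanged, and the screwdriver let go in the upright orange cup; no verdict was returned.

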